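Screw the board press home

TASK

Two screw presses stand on the bench and one of them has a large green circuit board lying in it. Turn that press's T-handle clockwise, seen from above, until it is fully home and its pad presses on the board: about one turn in all, so let go after about half a turn and take the bar afresh, most easily at its other end. Leave the board lying in its press, and leave the handle of the empty press as it is.

Things in the scene. Friction and masses are not known exactly. Their poses are not given: they have to be found in the camera images.
- press: The screw press with the board, fixed to the bench: aluminium base plate 130 x 150 x 12 mm, two dark posts 134 mm apart along y, a dark bridge across them 26 mm wide (x), 148 mm long (y), its top 90 mm above the bench. Origin: centre of the base's underside, on the screw's vertical axis; z up. Nothing within 200 mm of it is taller than 150 mm.
- press_handle (a joint): Turn of that press's T-handle, rad; grows clockwise seen from above. Starts between 0 and 1.0; 6.28 is the hard stop, fully home. The handle keeps its height and stays where it is left (friction 0.12 N m). A rubber pad under the bridge comes down 10 mm a turn, touches the board at about 5.97 and presses it at the stop.
- press_bar (a point): Centre of that T-handle's cross bar, on the screw axis, 135 mm above the bench; x runs along the bar and turns with it, z up. Round steel bar 12 mm thick, 116 mm long, with a 17 mm ball centred 60 mm from the axis at each end; the hub is 22 mm in diameter and reaches 7 mm above the bar's centre line. 39 mm free height between bar and bridge.
- board: Green circuit board 104 x 92 x 4 mm with parts up to 11 mm high on it, lying loose and flat in the nest of that press, under the bridge. Origin: centre of its underside, 22 mm above the bench; z up.
- spare_end (a point): One end of the T-handle bar of the other press, 58 mm from its screw axis, 135 mm above the bench. That press is built the same and fixed too, but holds no board; its handle must be left as it is. x runs along the bar, away from the screw axis.

How it is judged (in metres and radians):
On the way:
1. the T-handle has been turned part of the way (between 1.3 and 5.7 rad) and let go (value of joint press_handle between 1.3 and 5.7 rad and contact force between each of the arm, the fingers and press below 0.1 N), for 0.2 s.
At the end, for the whole second after the job is handed in: The loaded press's T-handle is home: within 0.30 rad (17 degrees) of its stop, joint above 5.98 rad; the board still lies flat in its nest (within 12 mm of the press's centre, tilted less than 0.1 rad, underside below 30 mm) (value of joint press_handle above 5.98 rad and horizontal distance between board and press below 0.012 m and height (world z) of board below 0.03 m and angle between board's own z axis and vertical below 0.1 rad); the robot touches nothing.
It fails at once if the empty press's T-handle is turned (its bar end moves more than 20 mm) (distance of spare_end from where it was at the start of the episode above 0.02 m).
It also fails if it takes over 61 s, if anything falls off the work surface, if the arm or the gripper's body presses on something with over 40 N, if the wrist force passes 120 N, or if a joint passes its speed limit or range.

ROBOT

A 6-joint arm with a two-finger parallel gripper is mounted at the origin on the work surface. World frame = base frame: x ahead of the robot, y to its left, z up, the work surface at z = 0. Lengths are in m, angles in degrees, forces in N, time in s.
With the tool pointing down it reaches from about 0.3 to 0.85 m from the base axis. Payload 4.2 kg.
Tool frame: the origin (TCP) lies midway between the tips of the shut fingers; the grasp point (between the pads) lies 19 mm behind it; z points along the fingers, y is the line along which they close (so a half turn about z gives the same grasp; the last joint's range is limited). The gripper opens to 91 mm and grips with 3 to 60 N. Pads are 32 mm wide; open, the fingers measure 118 mm over their backs; the gripper's body (76 mm by 178 mm) begins 60 mm behind the grasp point.
Start: joints at [-1.146, 18.312, 89.639, -0, 72.044, -1.146], TCP at [0.575, 0, 0.214] pointing down, gripper open.
Joint ranges: [-177.97, 177.97], [-48.28, 115.42], [12.27, 149.76], [-77.06, 257.06], [2.81, 150.46], [-146.56, 146.56]. Speed limits (degrees/s): [147.25, 147.25, 180, 180, 180, 180].

INTERFACE

Orientations are given as a 3x3 rotation matrix whose columns are the frame's x, y, z axes.
In Python, from station import arm, cam, telemetry, order gives the robot as it stands (arm), with the cameras (cam), the readings (telemetry) and the job (order).
- The arm moves only by the shell command python3 steer.py 'ROWS' [OPENING]. ROWS is a JSON object whose key "deltas" holds a list of rows, 1 to 12 of them, each of 4 numbers: dx, dy, dz in m, then a turn about the tool's z in degrees; each row shifts and turns the commanded pose from where the row before left it, along the tool's axes as they then stand; what a row does not reach is not made up. A row lasts 1/12 s, in which the tool goes at most 0.0417 m and 7.16 degrees, less where a joint would pass 70% of its speed; a pose out of reach is approached as far as the arm can. OPENING is the finger opening in m, set as the command begins (- or left out keeps the last). The fingers move at their own pace and stop on an object; the grip force is fixed at half the most. Time passes only in rows, so rows that do not move let the fingers close. It prints the time, the measured TCP pose, the force, the opening and the grip force at its end. Input that does not fit is refused with a message, and nothing moves.
- telemetry.state(): the state, without advancing time (a new reading comes with each control period).
- cam.read_camera(name): name is "scene" or "side" or "wrist"; returns a dict with "image" (480x640x3 uint8, red, green, blue), "intrinsics" (3x3 intrinsics, pixels), "extrinsics" (4x4, takes a point from camera to world coordinates). Camera axes: x right, y up, looking along -z (the intrinsics and any distortion apply to the point x, -y, -z); pixel columns grow to the right and rows downward; lengths in m; the calibration is good to about 2 mm. A picture is of the moment at which its call begins. There is no depth.
- order.close_job(): hands the job in; it is judged then, once.
The state is a dict: "t": time; "joints": joint angles; "qd": joint speeds; "joint_torque": joint torques, N m; "eef_pos": TCP position; "eef_rot": TCP orientation; "contact_force": force on the tool from outside, world axes, zero at the start; "wrist_torque": the same for the moment, N m; "width": finger opening in m; "grasp_force": force on a finger pad.
Only numpy, scipy, OpenCV 4.12 (cv2) and the standard library are available. Lean on these libraries where they do the work, as an engineer would, in place of code of your own. Each camera call takes 0.05 s, during which the arm holds its last target. There are 200 camera calls.

## Working session

There is one attempt and no reset: what is moved stays moved. The work goes in short steps, Python scripts to look and compute and a shell command to move; the robot and the scene stay as the last step left them, time stands still between calls to the robot, and variables do not carry over. Pictures are saved under pics/ and viewed, at most 10 in all, crops included, and the job is handed in when it is done.

```bash
ls; mkdir -p pics; python3 - <<'E'
from station import arm, cam, telemetry, order
import cv2,numpy as np
s=telemetry.state();print(s['t'],s['eef_pos'],s['eef_rot'])
ims=[]
for n in("scene","side","wrist"):
    c=cam.read_camera(n);cv2.imwrite(f'pics/{n}0.png',c['image'][:,:,::-1]);np.savez(f'{n}0.npz',**{k:c[k] for k in c if isinstance(c[k],np.ndarray)})
    print(n,c.keys(),c['intrinsics'].tolist(),np.round(c['extrinsics'],3).tolist())
E
```

```text
pics
station.py
steer.py
0.0 [5.74494156e-01 1.60620767e-05 2.13118776e-01] [[-3.87281904e-06  9.99998453e-01 -1.75903381e-03]
 [ 9.99999999e-01  3.96315146e-06  5.13499486e-05]
 [ 5.13568405e-05 -1.75903361e-03 -9.99998452e-01]]
scene dict_keys(['image', 'intrinsics', 'extrinsics']) [[623.9449484888305, 0.0, 323.29610465109903], [0.0, 623.9449484888305, 226.714383441628], [0.0, 0.0, 1.0]] [[-0.36, -0.607, 0.708, 1.376], [0.933, -0.23, 0.278, 0.284], [-0.006, 0.76, 0.649, 0.83], [0.0, 0.0, 0.0, 1.0]]
side dict_keys(['image', 'intrinsics', 'extrinsics']) [[535.8716112459415, 0.0, 324.52988284001214], [0.0, 535.8716112459415, 236.31164250878814], [0.0, 0.0, 1.0]] [[0.928, 0.196, -0.316, 0.313], [-0.372, 0.519, -0.77, -0.683], [0.013, 0.832, 0.555, 0.626], [0.0, 0.0, 0.0, 1.0]]
wrist dict_keys(['image', 'intrinsics', 'extrinsics']) [[370.5592764965148, 0.0, 312.6203121346982], [0.0, 370.5592764965148, 243.53075444629502], [0.0, 0.0, 1.0]] [[1.0, -0.0, 0.001, 0.575], [-0.0, 0.969, 0.247, 0.07], [-0.001, -0.247, 0.969, 0.384], [0.0, 0.0, 0.0, 1.0]]
```

View pics/scene0.png

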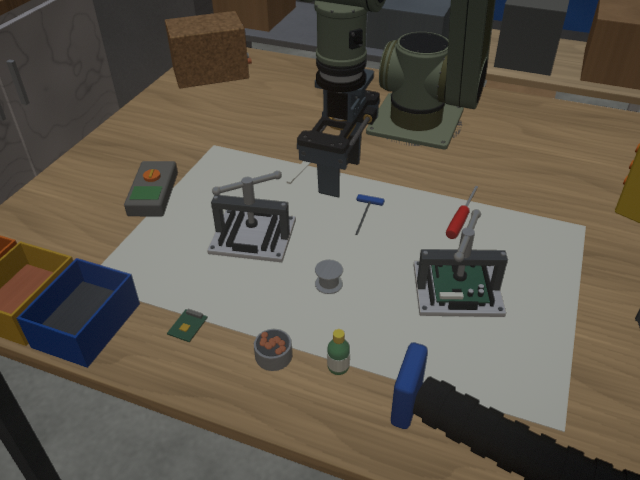

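View pics/side0.png

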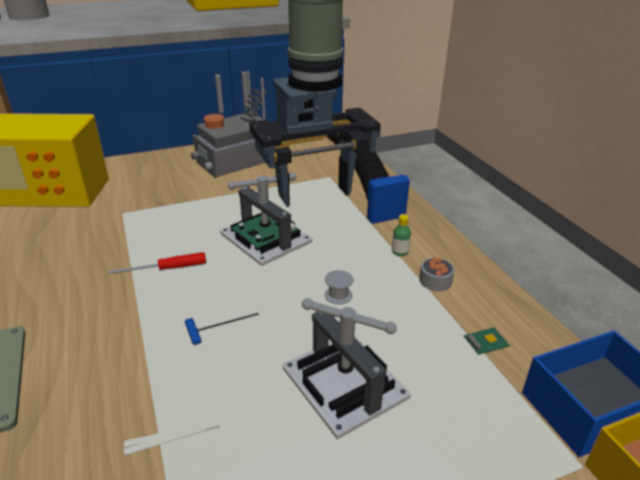

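The loaded press is at about (462,265) in scene and (265,230) in side. The empty press is at about (252,215) and (345,370). I'll zoom in on the loaded handle next.

```bash
cat > h.py <<'E'
import numpy as np
def ray(n,u,v,z,tag='0'):
    c=np.load(f'{n}{tag}.npz');K,T=c['intrinsics'],c['extrinsics']
    d=np.linalg.inv(K)@[u,v,1];d=T[:3,:3]@(d*[1,-1,-1]);o=T[:3,3]
    return o+d*(z-o[2])/d[2]
E
python3 - <<'E'
import cv2,numpy as np
a=cv2.imread('pics/scene0.png')[195:325,400:520];b=cv2.imread('pics/side0.png')[165:270,205:325]
a=cv2.resize(a,None,fx=3.3,fy=3.3,interpolation=2);b=cv2.resize(b,None,fx=3.3,fy=3.3,interpolation=2)
o=np.zeros((430,800,3),np.uint8);o[:a.shape[0],:a.shape[1]]=a;o[:b.shape[0],400:400+b.shape[1]]=b
cv2.imwrite('pics/crop1.png',o)
E
```

```text
(no output)
```

View pics/crop1.png

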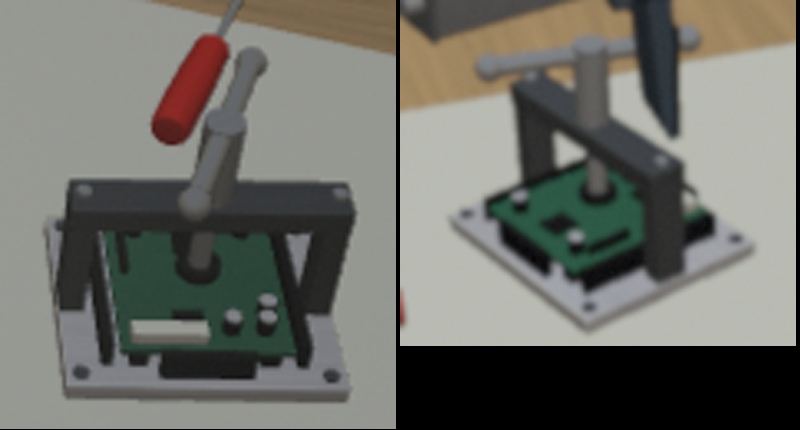

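Balls in the crop: scene (252,62) and (195,203), side (488,67) and (688,39). The bar runs roughly along x, across the bridge.

```bash
python3 - <<'E'
from h import *
S=[ray('scene',x/3.3+400,y/3.3+195,.135) for x,y in((252,62),(195,203))]
D=[ray('side',(x-400)/3.3+205,y/3.3+165,.135) for x,y in((488,67),(688,39))]
for P in(S,D):
    d=P[1]-P[0];print(np.round(P,4).tolist(),np.linalg.norm(d),(P[0]+P[1])/2,np.degrees(np.arctan2(d[1],d[0])))
E
```

```text
[[0.4907, 0.226, 0.135], [0.6098, 0.2202, 0.135]] 0.11919332303782802 [0.55026649 0.22313698 0.135     ] -2.783687453879253
[[0.4918, 0.2254, 0.135], [0.6121, 0.2183, 0.135]] 0.12056082284680494 [0.55196993 0.22183818 0.135     ] -3.3988522174881783
```

Both views agree: the centre is at (0.551, 0.2225), the ball span is 120 mm as specified, and the bar lies at -3°. I'll straddle the bar at the hub with the tool axis on the screw axis and twist about the tool's z, where positive is clockwise. First I move above it.

```bash
python3 steer.py '{"deltas": [[0.028, -0.003, 0, 0], [0.028, -0.003, 0, 0], [0.028, -0.003, 0, 0], [0.028, -0.003, 0, 0], [0.028, -0.003, 0, 0], [0.028, -0.003, 0, 0], [0.028, -0.003, 0, 0], [0.028, -0.003, 0, 0], [0, 0, 0, 0]]}' 0.091; python3 steer.py '{"deltas": [[0, 0, 0, -7], [0, 0, 0, -7], [0, 0, 0, -7], [0, 0, 0, -7], [0, 0, 0, -7], [0, 0, 0, -7], [0, 0, 0, -7], [0, 0, 0, -7], [0, 0, 0, -7], [0, 0, 0, -7], [0, 0, 0, -7], [0, 0, 0, -7]]}'
python3 steer.py '{"deltas": [[0, 0, 0, -3], [0, 0, 0, 0], [0, 0, 0, 0]]}'
cat > w.py <<'E'
import sys
from station import arm, cam, telemetry, order
from h import *
import cv2
s=telemetry.state();R=s['eef_rot'];p=s['eef_pos'];C=np.array([0.551,0.2225,p[2]])
print(s['t'],p.round(4),'toolx deg',np.degrees(np.arctan2(R[1,0],R[0,0])).round(1),'j6',s['joints'][5],'d tool',(R.T@(C-p)).round(4),'F',s['contact_force'].round(1),'T',s['wrist_torque'].round(2),s['width'],s['grasp_force'])
for n in sys.argv[2:]:
    c=cam.read_camera(n);cv2.imwrite(f'pics/{n}{sys.argv[1]}.png',c['image'][:,:,::-1]);np.savez(f'{n}{sys.argv[1]}.npz',**c)
E
python3 w.py 1 wrist
```

```text
t: 0.9
eef_pos: [0.5502, 0.2285, 0.2135]
eef_rot: [[-0.004, 1.0, -0.001], [1.0, 0.004, 0.002], [0.002, -0.001, -1.0]]
contact_force: [0.2, 0.1, 0.5]
width: 0.0909
grasp_force: 0.0
t: 1.9
eef_pos: [0.5509, 0.2234, 0.2136]
eef_rot: [[-0.995, 0.099, -0.001], [0.099, 0.995, -0.001], [0.001, -0.001, -1.0]]
contact_force: [-1.0, -0.3, 0.2]
width: 0.0909
grasp_force: 0.0
t: 2.15
eef_pos: [0.5509, 0.2236, 0.2137]
eef_rot: [[-0.999, 0.054, -0.0], [0.054, 0.999, -0.0], [0.0, -0.0, -1.0]]
contact_force: [0.2, 0.5, -0.1]
width: 0.0913
grasp_force: 0.0
2.15 [0.5509 0.2236 0.2137] toolx deg 176.9 j6 -65.90642904899828 d tool [-0.0001 -0.0011  0.    ] F [ 0.2  0.5 -0.1] T [ 0.09 -0.07 -0.02] 0.09125196127055399 0.0
```

View pics/wrist1.png

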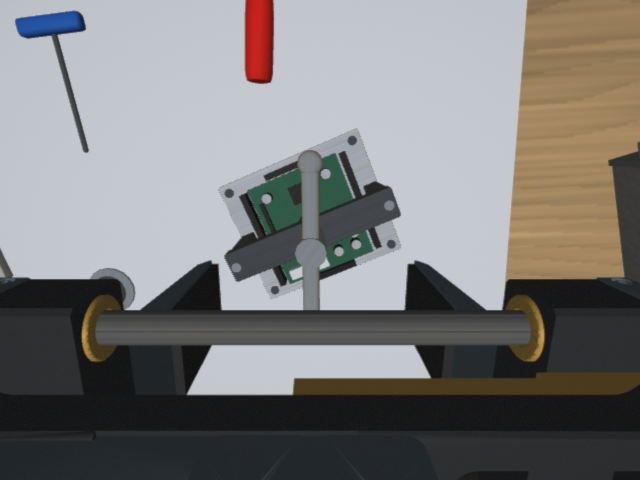

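Wrist view: the bar is vertical in the image at col 310, with the hub at (311,252) and a ball at (310,161). The press is yawed about 22° to the bar, so the handle starts at about 0.44 rad and needs about 335° in all.

```bash
python3 - <<'E'
from h import *
print(ray('wrist',311,252,.142,'1'),ray('wrist',310,161,.14,'1'))
E
python3 steer.py '{"deltas": [[0, -0.001, 0.02, 0], [0, 0, 0.02, 0], [0, 0, 0.02, 0], [0, 0, 0.02, 0], [0, 0, 0.015, 0], [0, 0, 0, 0]]}'; python3 w.py 2
```

```text
[0.54975729 0.22268474 0.142     ] [0.48942963 0.22537741 0.14      ]
t: 2.7
eef_pos: [0.5488, 0.222, 0.1156]
eef_rot: [[-0.999, 0.053, -0.006], [0.053, 0.999, -0.003], [0.006, -0.003, -1.0]]
contact_force: [0.0, -0.5, -0.2]
width: 0.0908
grasp_force: 0.0
2.7 [0.5488 0.222  0.1156] toolx deg 176.9 j6 -66.02071488540062 d tool [-0.0022  0.0006 -0.    ] F [ 0.  -0.5 -0.2] T [ 0.05 -0.   -0.05] 0.09077633384227135 0.0
```

```bash
python3 steer.py '{"deltas": [[-0.002, 0.0005, 0, 0], [0, 0, 0, 0], [0, 0, 0, 0], [0, 0, 0, 0], [0, 0, 0, 0], [0, 0, 0, 0], [0, 0, 0, 0], [0, 0, 0, 0], [0, 0, 0, 0]]}' 0; python3 w.py 3
```

```text
t: 3.45
eef_pos: [0.553, 0.2234, 0.119]
eef_rot: [[-0.999, 0.052, 0.0], [0.052, 0.999, 0.0], [-0.0, 0.0, -1.0]]
contact_force: [-0.7, -0.5, 0.8]
width: 0.0341
grasp_force: 0.0
3.45 [0.553  0.2234 0.119 ] toolx deg 177.0 j6 -66.1063649834891 d tool [ 0.0019 -0.001  -0.    ] F [-0.7 -0.5  0.8] T [ 0.12 -0.07  0.03] 0.03412842113768642 0.0
```

```bash
python3 steer.py '{"deltas": [[0.002, -0.001, 0, 0], [0, 0, 0, 0], [0, 0, 0, 0], [0, 0, 0, 0], [0, 0, 0, 0], [0, 0, 0, 0]]}' 0; python3 w.py 4
```

```text
t: 3.95
eef_pos: [0.5505, 0.2221, 0.1189]
eef_rot: [[-0.999, 0.052, -0.001], [0.052, 0.999, -0.001], [0.001, -0.001, -1.0]]
contact_force: [-1.6, -1.3, 0.4]
width: 0.0213
grasp_force: 30.0
3.95 [0.5505 0.2221 0.1189] toolx deg 177.0 j6 -66.11587366199686 d tool [-0.0005  0.0004 -0.    ] F [-1.6 -1.3  0.4] T [-0.26  0.31  0.  ] 0.02128564311358017 30.000390708446503
```

Gripped on the hub at 21.3 mm with almost no side load. I'll start the clockwise turn gently.

```bash
python3 steer.py '{"deltas": [[0, 0, 0, 5], [0, 0, 0, 5], [0, 0, 0, 5], [0, 0, 0, 5], [0, 0, 0, 5], [0, 0, 0, 5], [0, 0, 0, 0]]}'; python3 w.py 5 scene
```

```text
t: 4.53
eef_pos: [0.5504, 0.222, 0.1189]
eef_rot: [[-0.838, 0.546, -0.001], [0.546, 0.838, -0.001], [0.0, -0.001, -1.0]]
contact_force: [-1.3, -3.3, 0.5]
width: 0.0212
grasp_force: 30.0
4.5333 [0.5504 0.222  0.1189] toolx deg 146.9 j6 -36.03663933720474 d tool [-0.0002  0.0007 -0.    ] F [-1.3 -3.3  0.5] T [-0.39  0.36 -0.07] 0.021193820150449252 30.002481937408447
```

View pics/scene5.png

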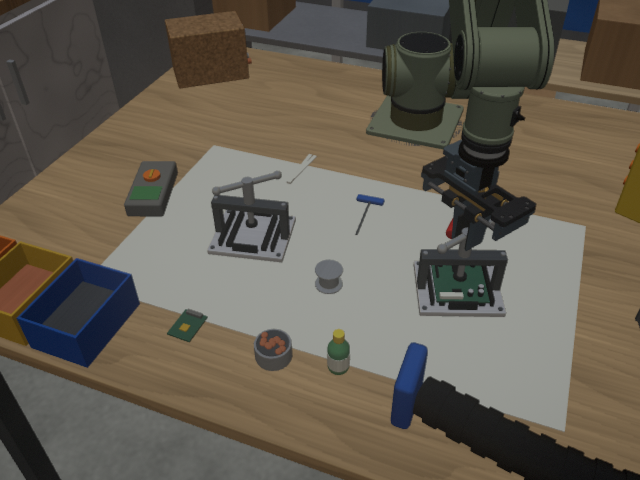

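The near ball has moved to about (446,246), which is toward -y, so the handle is following clockwise. I'll do another 144°.

```bash
python3 steer.py '{"deltas": [[0, 0, 0, 6], [0, 0, 0, 6], [0, 0, 0, 6], [0, 0, 0, 6], [0, 0, 0, 6], [0, 0, 0, 6], [0, 0, 0, 6], [0, 0, 0, 6], [0, 0, 0, 6], [0, 0, 0, 6], [0, 0, 0, 6], [0, 0, 0, 6]]}'; python3 w.py 6; python3 steer.py '{"deltas": [[0, 0, 0, 6], [0, 0, 0, 6], [0, 0, 0, 6], [0, 0, 0, 6], [0, 0, 0, 6], [0, 0, 0, 6], [0, 0, 0, 6], [0, 0, 0, 6], [0, 0, 0, 6], [0, 0, 0, 6], [0, 0, 0, 6], [0, 0, 0, 6]]}'; python3 steer.py '{"deltas": [[0, 0, 0, 6], [0, 0, 0, 0], [0, 0, 0, 0]]}'; python3 w.py 7
```

```text
t: 5.58
eef_pos: [0.5503, 0.2219, 0.1189]
eef_rot: [[0.261, 0.965, -0.002], [0.965, -0.261, -0.001], [-0.002, -0.001, -1.0]]
contact_force: [-3.5, -2.8, 2.7]
width: 0.0212
grasp_force: 30.0
5.5833 [0.5503 0.2219 0.1189] toolx deg 74.9 j6 36.023842844628206 d tool [ 0.0007  0.0006 -0.    ] F [-3.5 -2.8  2.7] T [-0.62  0.52  0.14] 0.021165241212952875 29.99618500471115
t: 6.58
eef_pos: [0.5501, 0.2221, 0.1189]
eef_rot: [[0.999, 0.05, -0.002], [0.05, -0.999, -0.001], [-0.002, 0.001, -1.0]]
contact_force: [-3.6, -2.8, 2.7]
width: 0.0214
grasp_force: 30.0
t: 6.83
eef_pos: [0.5501, 0.2221, 0.1189]
eef_rot: [[0.999, -0.049, -0.002], [-0.049, -0.999, -0.001], [-0.002, 0.001, -1.0]]
contact_force: [-4.3, -3.0, 2.3]
width: 0.0212
grasp_force: 30.0
6.8333 [0.5501 0.2221 0.1189] toolx deg -2.8 j6 113.67389647098982 d tool [ 0.0009 -0.0004 -0.    ] F [-4.3 -3.   2.3] T [-0.53  0.84 -0.08] 0.021229261359995883 30.000759065151215
```

Half a turn is done. Next I open, lift, and check the bar angle.

```bash
python3 steer.py '{"deltas": [[0, 0, 0, 0], [0, 0, 0, 0], [0, 0, 0, 0], [0, 0, 0, 0], [0, 0, 0, 0], [0, 0, 0, 0], [0, 0, 0, 0], [0, 0, 0, 0], [0, 0, 0, 0], [0, 0, 0, 0]]}' 0.091; python3 steer.py '{"deltas": [[0, 0, -0.02, 0], [0, 0, -0.02, 0], [0, 0, -0.02, 0], [0, 0, -0.02, 0], [0, 0, -0.015, 0], [0, 0, 0, 0], [0, 0, 0, 0], [0, 0, 0, 0], [0, 0, 0, 0]]}'; python3 w.py 8 wrist
```

```text
t: 7.67
eef_pos: [0.551, 0.2225, 0.119]
eef_rot: [[0.999, -0.052, 0.0], [-0.052, -0.999, 0.0], [0.0, -0.0, -1.0]]
contact_force: [-0.2, -0.1, 0.1]
width: 0.0848
grasp_force: 0.0
t: 8.42
eef_pos: [0.5502, 0.2222, 0.2124]
eef_rot: [[0.999, -0.052, -0.003], [-0.052, -0.999, -0.001], [-0.003, 0.001, -1.0]]
contact_force: [0.1, 1.1, -0.4]
width: 0.0911
grasp_force: 0.0
8.4167 [0.5502 0.2222 0.2124] toolx deg -3.0 j6 113.8818459021468 d tool [ 0.0008 -0.0004 -0.    ] F [ 0.1  1.1 -0.4] T [0.02 0.13 0.01] 0.0910514134957289 0.0
```

View pics/wrist8.png

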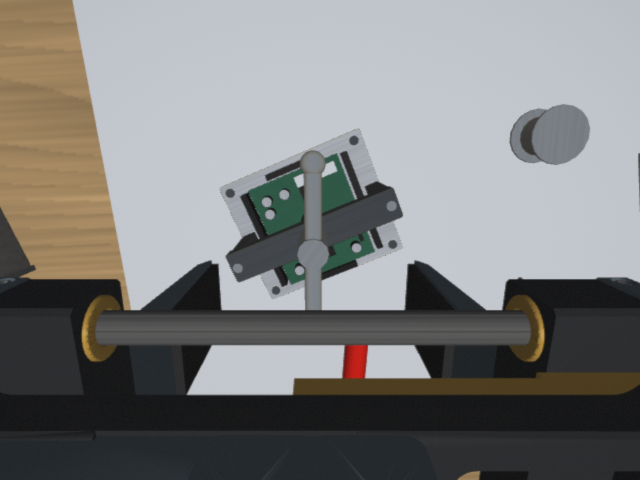

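The bar is aligned with the tool again (hub at (313,253), ball at (313,162)), so it turned exactly 180° and is now free. I'll rotate back by 180° above it and check the offset.

```bash
python3 steer.py '{"deltas": [[0, 0, 0, -7], [0, 0, 0, -7], [0, 0, 0, -7], [0, 0, 0, -7], [0, 0, 0, -7], [0, 0, 0, -7], [0, 0, 0, -7], [0, 0, 0, -7], [0, 0, 0, -7], [0, 0, 0, -7], [0, 0, 0, -7], [0, 0, 0, -7]]}';python3 steer.py '{"deltas": [[0, 0, 0, -7], [0, 0, 0, -7], [0, 0, 0, -7], [0, 0, 0, -7], [0, 0, 0, -7], [0, 0, 0, -7], [0, 0, 0, -7], [0, 0, 0, -7], [0, 0, 0, -7], [0, 0, 0, -7], [0, 0, 0, -7], [0, 0, 0, -7]]}' >/dev/null;python3 steer.py '{"deltas": [[0, 0, 0, -7], [0, 0, 0, -5], [0, 0, 0, 0], [0, 0, 0, 0], [0, 0, 0, 0]]}' >/dev/null; python3 w.py 9
```

```text
t: 9.47
eef_pos: [0.5505, 0.2224, 0.2128]
eef_rot: [[0.15, 0.989, -0.002], [0.989, -0.15, -0.001], [-0.001, -0.002, -1.0]]
contact_force: [-0.2, -0.1, -0.7]
width: 0.0908
grasp_force: 0.0
10.8833 [0.5508 0.2224 0.2134] toolx deg 176.9 j6 -66.0049230118129 d tool [-0.0002  0.0001 -0.    ] F [ 0.5  1.1 -0.7] T [ 0.12 -0.03 -0.  ] 0.09112663025779083 0.0
```

```bash
python3 steer.py '{"deltas": [[0, 0, 0.02, 0], [0, 0, 0.02, 0], [0, 0, 0.02, 0], [0, 0, 0.02, 0], [0, 0, 0.015, 0], [0, 0, 0, 0], [0, 0, 0, 0], [0, 0, 0, 0], [0, 0, 0, 0]]}' >/dev/null; python3 w.py 10; python3 steer.py '{"deltas": [[0, 0, 0, 0], [0, 0, 0, 0], [0, 0, 0, 0], [0, 0, 0, 0], [0, 0, 0, 0], [0, 0, 0, 0], [0, 0, 0, 0], [0, 0, 0, 0], [0, 0, 0, 0], [0, 0, 0, 0], [0, 0, 0, 0], [0, 0, 0, 0]]}' 0 >/dev/null; python3 w.py 11
```

```text
11.6333 [0.5518 0.2228 0.1204] toolx deg 177.0 j6 -66.09269494034442 d tool [ 0.0008 -0.0004 -0.    ] F [1.1 0.3 0.4] T [ 0.17 -0.05  0.08] 0.09106828098286153 0.0
12.6333 [0.5509 0.2221 0.1189] toolx deg 177.0 j6 -66.11871468593844 d tool [-0.0001  0.0004 -0.    ] F [-0.2 -1.7 -0.1] T [-0.14 -0.04  0.02] 0.021419220045026333 30.00016897916794
```

Gripped again. I'll turn 132° first, which is short of where the stop should be (about 155°), and then creep.

```bash
python3 steer.py '{"deltas": [[0, 0, 0, 6], [0, 0, 0, 6], [0, 0, 0, 6], [0, 0, 0, 6], [0, 0, 0, 6], [0, 0, 0, 6], [0, 0, 0, 6], [0, 0, 0, 6], [0, 0, 0, 6], [0, 0, 0, 6]]}' >/dev/null; python3 w.py 12; python3 steer.py '{"deltas": [[0, 0, 0, 6], [0, 0, 0, 6], [0, 0, 0, 6], [0, 0, 0, 6], [0, 0, 0, 6], [0, 0, 0, 6], [0, 0, 0, 6], [0, 0, 0, 6], [0, 0, 0, 6], [0, 0, 0, 6]]}' >/dev/null; python3 w.py 13; python3 steer.py '{"deltas": [[0, 0, 0, 4], [0, 0, 0, 4], [0, 0, 0, 4], [0, 0, 0, 0]]}' >/dev/null; python3 w.py 14;  python3 steer.py '{"deltas": [[0, 0, 0, 3], [0, 0, 0, 3], [0, 0, 0, 2], [0, 0, 0, 0]]}' >/dev/null; python3 w.py 15
```

```text
13.4667 [0.5506 0.2216 0.1189] toolx deg 116.7 j6 -5.8388867288318425 d tool [ 0.0006  0.0008 -0.    ] F [-0.7 -2.3  1.5] T [-0.44  0.06  0.08] 0.02152482495385795 29.99634951353073
14.3 [0.5499 0.2216 0.1189] toolx deg 56.7 j6 54.16176869932198 d tool [ 0.0014  0.0004 -0.    ] F [-1.4 -3.1  1.8] T [-0.46  0.36  0.08] 0.021105502957300338 29.995946288108826
14.6333 [0.5498 0.2217 0.1189] toolx deg 45.0 j6 65.9432489100361 d tool [ 0.0014  0.0002 -0.    ] F [-2.5 -3.1  2.1] T [-0.53  0.61  0.05] 0.021380691042472998 30.001783668994904
14.9667 [0.5498 0.2217 0.1189] toolx deg 37.1 j6 73.81395381048509 d tool [ 0.0014  0.0001 -0.    ] F [-2.8 -3.2  3.6] T [-0.62  0.72  0.04] 0.02154884769586877 30.001177489757538
```

```bash
python3 steer.py '{"deltas": [[0, 0, 0, 3], [0, 0, 0, 3], [0, 0, 0, 2], [0, 0, 0, 0]]}' >/dev/null; python3 w.py 16; python3 steer.py '{"deltas": [[0, 0, 0, 2], [0, 0, 0, 2], [0, 0, 0, 2], [0, 0, 0, 0]]}' >/dev/null; python3 w.py 17;  python3 steer.py '{"deltas": [[0, 0, 0, 2], [0, 0, 0, 2], [0, 0, 0, 2], [0, 0, 0, 0]]}' >/dev/null; python3 w.py 18 ; python3 steer.py '{"deltas": [[0, 0, 0, 2], [0, 0, 0, 2], [0, 0, 0, 0]]}' >/dev/null; python3 w.py 19
```

```text
15.3 [0.5498 0.2218 0.1189] toolx deg 29.1 j6 81.80326926203595 d tool [ 0.0014 -0.     -0.    ] F [-3.1 -3.8  2.8] T [-0.57  0.83  0.15] 0.021078247596000774 30.00116139650345
15.6333 [0.5497 0.2219 0.1189] toolx deg 23.1 j6 87.79158898995797 d tool [ 0.0014 -0.0001 -0.    ] F [-4.4 -4.   3.5] T [-0.53  0.89  0.13] 0.02146861019047715 30.001080930233
15.9667 [0.55   0.222  0.1189] toolx deg 17.1 j6 93.77439509982366 d tool [ 0.0012 -0.0002 -0.    ] F [-3.6 -3.3  3.1] T [-0.5   0.8   0.25] 0.021009518031969873 30.001116693019867
16.2167 [0.5507 0.2222 0.1189] toolx deg 13.1 j6 97.7690764775223 d tool [ 0.0004 -0.0002 -0.    ] F [-2.8 -3.4  2.8] T [-0.52  0.57  0.18] 0.02138234605714748 30.00094771385193
```

```bash
python3 steer.py '{"deltas": [[0, 0, 0, 2], [0, 0, 0, 2], [0, 0, 0, 2], [0, 0, 0, 0]]}' >/dev/null; python3 w.py 20; python3 steer.py '{"deltas": [[0, 0, 0, 2], [0, 0, 0, 2], [0, 0, 0, 0]]}' >/dev/null; python3 w.py 21; python3 steer.py '{"deltas": [[0, 0, 0, 0], [0, 0, 0, 0], [0, 0, 0, 0], [0, 0, 0, 0], [0, 0, 0, 0], [0, 0, 0, 0], [0, 0, 0, 0], [0, 0, 0, 0], [0, 0, 0, 0], [0, 0, 0, 0]]}' 0.091 >/dev/null; python3 steer.py '{"deltas": [[0, 0, -0.02, 0], [0, 0, -0.02, 0], [0, 0, -0.02, 0], [0, 0, -0.02, 0], [0, 0, -0.015, 0], [0, 0, 0, 0], [0, 0, 0, 0], [0, 0, 0, 0], [0, 0, 0, 0]]}' >/dev/null; python3 w.py 22 wrist
```

```text
16.55 [0.5517 0.2223 0.1189] toolx deg 7.1 j6 103.76264861727691 d tool [-0.0007 -0.0003 -0.    ] F [ 0.5 -4.  -0.4] T [-0.52  0.07  0.26] 0.02144195307001849 30.000500679016113
16.8 [0.5525 0.2223 0.119 ] toolx deg 3.2 j6 107.75054496148114 d tool [-0.0014 -0.0003 -0.    ] F [ 2.6 -3.8 -0.7] T [-0.61 -0.41  0.4 ] 0.021084848177546224 30.410930067300797
18.3833 [0.5501 0.2222 0.2124] toolx deg 3.0 j6 107.88167489816871 d tool [ 0.0009 -0.0003 -0.    ] F [ 0.5  0.1 -0.2] T [ 0.07  0.07 -0.02] 0.09125077031460617 0.0
```

View pics/wrist22.png

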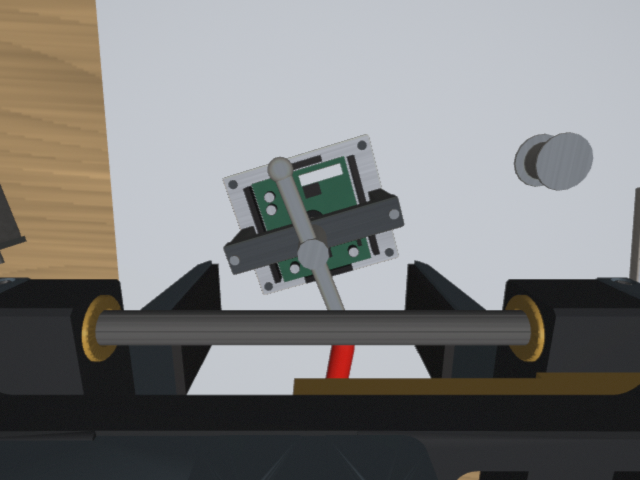

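The bar stopped about 21° behind the tool (hub (313,252), ball (280,169)), so the grip slipped at a hard stop. I'll check the angles by ray: if the bar's zero is along the press's x, it should now stand square to the bridge (bolts at (234,260) and (394,214)).

```bash
python3 - <<'E'
from h import *
def ang(n,t,a,b,z):
    A,B=ray(n,*a,z,t),ray(n,*b,z,t);d=B-A;return np.degrees(np.arctan2(d[1],d[0])).round(1),np.linalg.norm(d).round(4)
print('bar now',ang('wrist','22',(280,169),(313,252),.138),'bridge',ang('wrist','22',(234,260),(394,214),.091))
print('bar0',ang('wrist','1',(310,161),(311,252),.138),'bridge0',ang('wrist','1',(236,268),(389,205),.091))
print('base edge', ang('wrist','22',(233,184),(361,145),.012),ang('wrist','22',(268,287),(389,252),.012))
E
```

```text
bar now (np.float64(-156.1), np.float64(0.06)) bridge (np.float64(-70.5), np.float64(0.1353))
bar0 (np.float64(-2.6), np.float64(0.0614)) bridge0 (np.float64(109.8), np.float64(0.1353))
base edge (np.float64(-70.4), np.float64(0.1314)) (np.float64(-70.0), np.float64(0.1329))
```

The bar moved 333.5° in all and stands 4° from square to the bridge, so the joint is at about 6.2. To make sure it's at the stop rather than held by the pad, I'll take it once more and push.

```bash
python3 steer.py '{"deltas": [[0, 0, 0, -7], [0, 0, 0, -7], [0, 0, 0, -7], [0, 0, 0, 0], [0, 0, 0, 0]]}' >/dev/null; python3 w.py 23;  python3 steer.py '{"deltas": [[0, 0, 0.02, 0], [0, 0, 0.02, 0], [0, 0, 0.02, 0], [0, 0, 0.02, 0], [0, 0, 0.015, 0], [0, 0, 0, 0], [0, 0, 0, 0], [0, 0, 0, 0], [0, 0, 0, 0]]}' >/dev/null; python3 steer.py '{"deltas": [[0, 0, 0, 0], [0, 0, 0, 0], [0, 0, 0, 0], [0, 0, 0, 0], [0, 0, 0, 0], [0, 0, 0, 0], [0, 0, 0, 0], [0, 0, 0, 0], [0, 0, 0, 0], [0, 0, 0, 0], [0, 0, 0, 0], [0, 0, 0, 0]]}' 0 >/dev/null; python3 w.py 24
python3 steer.py '{"deltas": [[0, 0, 0, 2], [0, 0, 0, 2], [0, 0, 0, 0]]}' >/dev/null; python3 w.py 25;python3 steer.py '{"deltas": [[0, 0, 0, 3], [0, 0, 0, 3], [0, 0, 0, 3], [0, 0, 0, 0]]}' >/dev/null; python3 w.py 26; python3 steer.py '{"deltas": [[0, 0, 0, 2], [0, 0, 0, 2], [0, 0, 0, 2], [0, 0, 0, 0]]}' >/dev/null; python3 w.py 27
```

```text
18.85 [0.5507 0.2224 0.2131] toolx deg 23.8 j6 87.06343146488308 d tool [ 0.0003  0.     -0.    ] F [0.9 0.1 0.3] T [0.03 0.1  0.01] 0.09113721576111951 0.0
20.6 [0.551  0.2224 0.1189] toolx deg 24.0 j6 86.88391564058247 d tool [ 0.0001 -0.0001 -0.    ] F [-0.2 -0.4  0.5] T [-0.1   0.1  -0.02] 0.021154358267346355 30.000075101852417
20.85 [0.551  0.2223 0.1189] toolx deg 20.0 j6 90.89037332581846 d tool [ 0.     -0.0002 -0.    ] F [ 0.2 -0.6  0.2] T [-0.06  0.06  0.22] 0.021214129373736745 30.000577569007874
21.1833 [0.5514 0.2223 0.119 ] toolx deg 11.0 j6 99.8622430603825 d tool [-0.0004 -0.0003 -0.    ] F [ 1.9 -1.5 -0.3] T [-0.19 -0.14  0.24] 0.021329889158247163 30.00047117471695
21.5167 [0.5513 0.2222 0.1191] toolx deg 5.1 j6 105.78184243973756 d tool [-0.0003 -0.0003 -0.    ] F [ 1.3 -2.4 -0.3] T [-0.29 -0.14  0.39] 0.021526336942501313 30.00020205974579
```

```bash
python3 steer.py '{"deltas": [[0, 0, 0, 2], [0, 0, 0, 2], [0, 0, 0, 0]]}' >/dev/null; python3 w.py 28; python3 steer.py '{"deltas": [[0, 0, 0, 0], [0, 0, 0, 0], [0, 0, 0, 0], [0, 0, 0, 0], [0, 0, 0, 0], [0, 0, 0, 0], [0, 0, 0, 0], [0, 0, 0, 0], [0, 0, 0, 0], [0, 0, 0, 0]]}' 0.091 >/dev/null; python3 steer.py '{"deltas": [[0, 0, -0.02, 0], [0, 0, -0.02, 0], [0, 0, -0.02, 0], [0, 0, -0.02, 0], [0, 0, -0.015, 0], [0, 0, 0, 0], [0, 0, 0, 0], [0, 0, 0, 0], [0, 0, 0, 0]]}' >/dev/null; python3 w.py 29 wrist side
```

```text
21.7667 [0.5514 0.2221 0.1192] toolx deg 1.1 j6 109.76455067614316 d tool [-0.0004 -0.0004 -0.    ] F [ 1.2 -1.6  0.9] T [-0.42 -0.19  0.49] 0.021456149009552616 31.00471341982484
23.35 [0.5502 0.2222 0.2124] toolx deg 1.0 j6 109.88379700300894 d tool [ 0.0009 -0.0003 -0.    ] F [-1.1 -0.7  1.3] T [0.06 0.12 0.  ] 0.0910364516908729 0.0
```

View pics/wrist29.png

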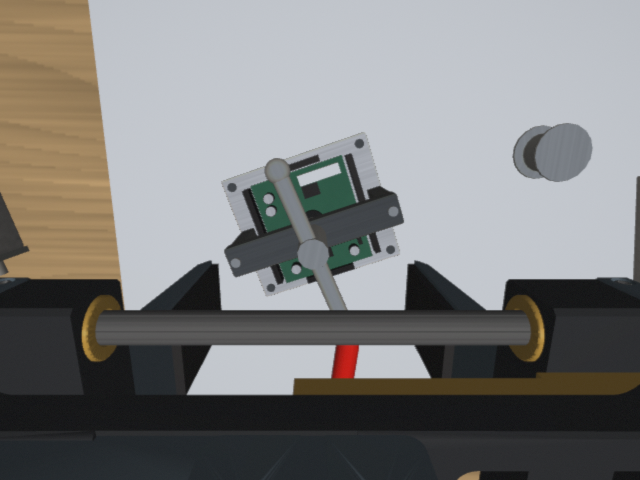

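View pics/side29.png

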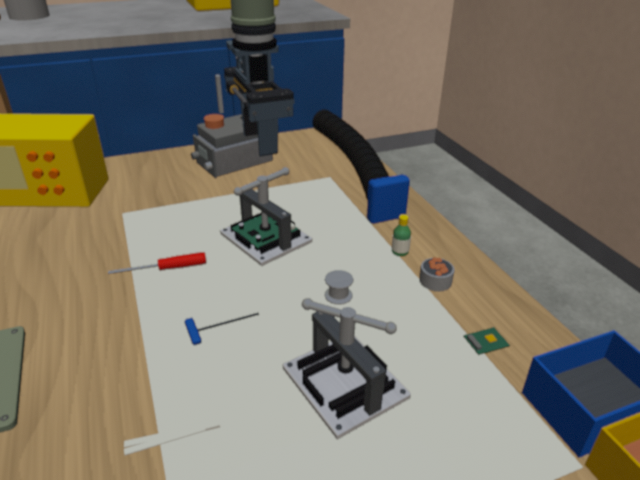

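The bar hasn't moved from about 24° (ball (277,170), hub (313,253)) even under 0.49 N m, so it is at its hard stop. The board lies flat in the nest, the empty press's handle looks unchanged (balls still near (307,303) and (391,328) in side), and the gripper is clear.

```bash
python3 -c "
from station import arm, cam, telemetry, order
print(order.close_job())"
```

```text
the job is handed in; nothing more can be done
None
```

I turned the loaded press's T-handle about 333° clockwise in two grips, up to what looks like its hard stop (it would not move further under 0.49 N m); the board still lies flat in its nest, the empty press's handle looks unchanged, and the job is handed in, though no verdict was shown.

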